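# Clear pot chips off the potting board

## Task

Take the scraper block by its handle and use it to sweep all five loose clay chips along the potting board and over its open end into the catch trough; do not touch the chips with the gripper. The filled pot at the closed end must stay standing where it is, and so must everything else on the bench. When the board is clear, stand the scraper upright again on its rubber mat, lengthwise as it was, and let go.

Things in the scene. Friction and masses are not known exactly. Their poses are not given: they have to be found in the camera images.
- potting_board: Fixed plywood potting board, metal trough on its left (+y) end. Origin on the bench under the board's centre; x runs across, y along it TOWARDS the trough. Surface 216 mm (x) by 320 mm (y), 50 mm above the bench. Lips 4 mm thick, 12 mm above the surface, along both long sides and the closed end (y = -160); the end y = +160 is open and drops straight into the trough. Position and yaw vary.
- trough (a point): centre of the catch trough's floor, 9 mm above the bench, axes as the board's. The trough is 216 mm (x) by 115 mm (y) inside; its outer walls rise to 75 mm above the bench; on the board's side its wall is the board's end, 50 mm above the bench.
- board_edge (a point): middle of the board's open edge, on its surface, axes as the board's
- scraper: Scraper block: wooden block with rubber sole, 120 mm long (its x), 30 thick (y), 30 high, with an upright handle post in its middle, 34 mm (x) by 24 mm (y), 30 to 95 mm above the sole; grip it from above, 60 to 85 mm above the sole. About 160 g. Origin: centre of the sole's underside. Starts standing on the rest mat. Turned end for end it works the same.
- rest_mat: Fixed black rubber mat, 160 mm (its x) by 64 mm (its y), 6 mm thick, lying on the bench to the right of the board; the scraper's place. Origin at the centre of its underside. It varies in position and yaw, and the scraper stands lengthwise on it.
- potted_pot: Filled black square plastic pot, 65 mm square and 65 mm high, about 100 g, standing loose on the board near its closed end, anywhere across the board; origin at the centre of its underside. Its outer corners lie up to 46 mm from its centre line. At least 50 mm of clear board lies between it and the chips along the board's y.
- feed_jar: jar with a dark screw lid, 64 mm wide, 94 mm high, a bystander at the back; origin at the centre of its underside
- red_marker: thick marker pen, 118 mm long, 19 mm thick, a bystander behind the board; origin under its middle
- tape_measure: pocket tape measure, 68x76x31 mm, a bystander between the board and the mat, on the near side; origin under its middle
- seed_packet: flat seed packet, 118x82x12 mm, a bystander to the right of the board; origin under its middle
- chip_1: Loose flat chip of broken clay pot, five-sided, 34 mm across, 9 mm thick, 16 g, lying on the potting board; origin at the centre of its underside
- chip_2: Loose flat chip of broken clay pot, four-sided, 32 mm across, 10 mm thick, 16 g, lying on the potting board; origin at the centre of its underside
- chip_3: Loose flat chip of broken clay pot, three-sided, 36 mm across, 9 mm thick, 16 g, lying on the potting board; origin at the centre of its underside
- chip_4: Loose flat chip of broken clay pot, six-sided, 30 mm across, 10 mm thick, 16 g, lying on the potting board; origin at the centre of its underside
- chip_5: Loose flat chip of broken clay pot, five-sided, 28 mm across, 9 mm thick, 16 g, lying on the potting board; origin at the centre of its underside
Mind the look-alikes: they are no part of the job. Of the things that look like the scraper, the middle-sized one is meant.

How it is judged:
On the way, in this order (a step that is already met when the one before it is completed fails the run):
1. the scraper has been brought down on the board (x of scraper in the frame of potting_board between -0.1 and 0.1 m and y of scraper in the frame of potting_board between -0.16 and 0.17 m and z of scraper in the frame of potting_board below 0.058 m and angle between scraper's own z axis and vertical below 0.2 rad), for 0.1 s.
2. all five chips lie in the trough (x of chip_1 in the frame of trough between -0.11 and 0.11 m and y of chip_1 in the frame of trough between -0.0585 and 0.0585 m and z of each of chip_1, chip_2, chip_3, chip_4, chip_5 in the frame of trough below 0.035 m and x of chip_2 in the frame of trough between -0.11 and 0.11 m and y of chip_2 in the frame of trough between -0.0585 and 0.0585 m and x of chip_3 in the frame of trough between -0.11 and 0.11 m and y of chip_3 in the frame of trough between -0.0585 and 0.0585 m and x of chip_4 in the frame of trough between -0.11 and 0.11 m and y of chip_4 in the frame of trough between -0.0585 and 0.0585 m and x of chip_5 in the frame of trough between -0.11 and 0.11 m and y of chip_5 in the frame of trough between -0.0585 and 0.0585 m), for 0.2 s.
At the end, for the whole second after the job is handed in: All five chips lie at rest inside the trough, below the level of the board; the scraper stands upright on the rest mat (within 30 mm of its centre, long side within 0.3 rad of the mat's), released and still; the filled pot stands upright (all of step 2 and horizontal distance between scraper and rest_mat below 0.03 m and angle between each of scraper, potted_pot's own z axis and vertical below 0.1 rad and angle between the x axis of scraper and the x axis of rest_mat, either way round below 0.3 rad and height (world z) of scraper below 0.012 m and linear speed of each of scraper, chip_1, chip_2, chip_3, chip_4, chip_5 below 0.02 m/s); the robot touches nothing.
It fails at once if a chip is touched by the fingers (contact force between the fingers and chip_1 above 0.3 N or contact force between the fingers and chip_2 above 0.3 N or contact force between the fingers and chip_3 above 0.3 N or contact force between the fingers and chip_4 above 0.3 N or contact force between the fingers and chip_5 above 0.3 N).
It fails at once if the filled pot is shifted more than 20 mm (distance of potted_pot from where it was at the start of the episode above 0.02 m).
It fails at once if another bystander is moved more than 30 mm (distance of any of feed_jar, tape_measure, seed_packet, red_marker from where it was at the start of the episode above 0.03 m).
It fails at once if the filled pot is tipped (angle between potted_pot's own z axis and vertical above 0.4 rad).
It also fails if it takes over 59 s, if anything falls off the work surface, if the arm or the gripper's body presses on something with over 40 N, if the wrist force passes 120 N, or if a joint passes its speed limit or range.

## Robot

A 6-joint arm with a two-finger parallel gripper is mounted at the origin on the work surface; the furniture and walls round the work are solid. World frame = base frame: x ahead of the robot, y to its left, z up, the work surface at z = 0. Lengths are in m, angles in rad, forces in N, time in s.
With the tool pointing down it reaches from about 0.35 to 0.85 m from the base axis. Payload 8.1 kg.
Tool frame: the origin (TCP) lies between the finger pads; the fingertips stand 14 mm ahead of it and the grasp point (between the pads) lies 5 mm behind it (robot.tcp_to_tips is the z of the fingertips in the tool frame, in m); z points along the fingers, y is the line along which they close (so a half turn about z gives the same grasp; the last joint's range is limited). The gripper opens to 93 mm and grips with 3 to 60 N. Pads are 15 mm wide; open, the fingers measure 128 mm over their backs; the gripper's body (75 mm by 188 mm) begins 65 mm behind the grasp point.
Start: joints at [1.262, 0.13, 1.488, -0, 1.523, -0.085], TCP at [0.133, 0.585, 0.212] pointing down, gripper open.
Joint ranges: [-2.96, 2.96], [-0.89, 2.26], [0.02, 2.5], [-1.34, 4.48], [0, 2.73], [-2.66, 2.66]. Speed limits (rad/s): [2.39, 2.39, 2.79, 3.14, 3.14, 3.14].

## Interface

Orientations are given as a rotation vector (axis times angle).
In Python, from plant import sensors, read_camera, robot gives the robot as it stands.
- The arm moves only by the shell command python3 -m inch 'ROWS' [FORCE]. ROWS is a JSON object whose key "offsets" holds a list of rows, 1 to 20 of them, each of 5 numbers: the finger opening in m, then dx, dy, dz in shares of the most that a row can go, 1 being 50 mm, then a turn about the tool's z in parts of the range, where 1.0 means 120 degrees; each row shifts and turns the commanded pose from where the row before left it, along the tool's axes as they then stand; what a row does not reach is not made up. A row lasts 1/10 s, in which the tool goes at most 0.05 m and 0.15 rad, less where a joint would pass 70% of its speed; a pose out of reach is approached as far as the arm can. The fingers move at their own pace and stop on an object; FORCE is the grip in N (left out, the last holds). Time passes only in rows, so rows that do not move let the fingers close. It prints the time, the measured TCP pose, the force, the opening and the grip force at its end. Input that does not fit is refused with a message, and nothing moves.
- sensors.read_state(): the state, without advancing time (a new reading comes with each control period).
- read_camera(name): name is "scene" or "side" or "wrist"; returns a dict with "image" (384x512x3 uint8, red, green, blue), "depth" (384x512 float32, m along the optical axis (not along the pixel's ray), 0 where there is no reading), "fx", "fy", "cx", "cy" (pixels), "dist" ([k1, k2, p1, p2, k3] as OpenCV has them; the pictures are not rectified), "R" (3x3) and "t" (3): a world point X has camera coordinates R X + t. Camera axes: x right, y down, z forward; pixel columns grow to the right and rows downward; lengths in m; the calibration is good to about 2 mm. A picture is of the moment at which its call begins.
- robot.close_job(): hands the job in; it is judged then, once.
The state is a dict: "t": time; "q": joint angles; "dq": joint speeds; "joint_torque": joint torques, N m; "tool_pos": TCP position; "orientation": TCP orientation; "force": force on the tool from outside, world axes, zero at the start; "wrist_torque": the same for the moment, N m; "opening": finger opening in m; "gripper_force": force on a finger pad.
Only numpy, scipy, OpenCV 4.12 (cv2) and the standard library are available. Lean on these libraries where they do the work, as an engineer would, in place of code of your own. Each camera call takes 0.05 s, during which the arm holds its last target. There are 200 camera calls.

## Working session

There is one attempt and no reset: what is moved stays moved. The work goes in short steps, Python scripts to look and compute and a shell command to move; the robot and the scene stay as the last step left them, time stands still between calls to the robot, and variables do not carry over. Pictures are saved under pics/ and viewed, at most 10 in all, crops included, and the job is handed in when it is done.

```bash
mkdir -p pics; cat > h.py <<'E'
import numpy as np, cv2, pickle
from plant import sensors, read_camera, robot
def snap(n,f):
    c=read_camera(n); pickle.dump(c,open(f'pics/{f}.pkl','wb'))
    return c
def cloud(c):
    h,w=c['depth'].shape
    K=np.array([[c['fx'],0,c['cx']],[0,c['fy'],c['cy']],[0,0,1.]])
    u,v=np.meshgrid(np.arange(w),np.arange(h))
    p=cv2.undistortPoints(np.stack([u,v],-1).reshape(-1,1,2).astype(np.float64),K,np.array(c['dist'],float)).reshape(h,w,2)
    d=c['depth'].astype(float)
    X=np.dstack([p[...,0]*d,p[...,1]*d,d])
    W=(X-np.array(c['t']))@np.array(c['R'])
    W[d==0]=np.nan
    return W
E
python3 - <<'E'
from h import *
for n in("scene","side"):
    c=snap(n,n+'0'); cv2.imwrite(f'pics/{n}0.png',cv2.resize(c['image'][...,::-1],(800,600)))
    print(n,-np.array(c['R']).T@c['t'])
print(sensors.read_state())
E
```

```text
scene [0.13730252 0.48852571 0.83009837]
side [0.4223043  0.94889124 0.49432878]
{'t': 0.1, 'q': array([ 1.26158249e+00,  1.31080508e-01,  1.48914965e+00, -1.47641821e-05,
        1.52301246e+00, -8.53952691e-02]), 'dq': array([-0.00059432, -0.00068109, -0.0023483 , -0.00016212,  0.00022298,
        0.00016309]), 'joint_torque': array([ 2.55804247e-03, -5.61339211e+01, -4.93095624e+01,  7.71346595e-02,
        2.91431823e-02, -8.60390082e-05]), 'tool_pos': array([0.13299501, 0.58454175, 0.21150681]), 'orientation': array([-3.50804267e-01, -3.12163307e+00,  2.54577384e-03]), 'force': array([0.04191528, 0.29118767, 0.61342217]), 'wrist_torque': array([0.07712815, 0.01786033, 0.02960955]), 'gripper_force': 0.0, 'opening': 0.09299497677383345}
```

View pics/scene0.png

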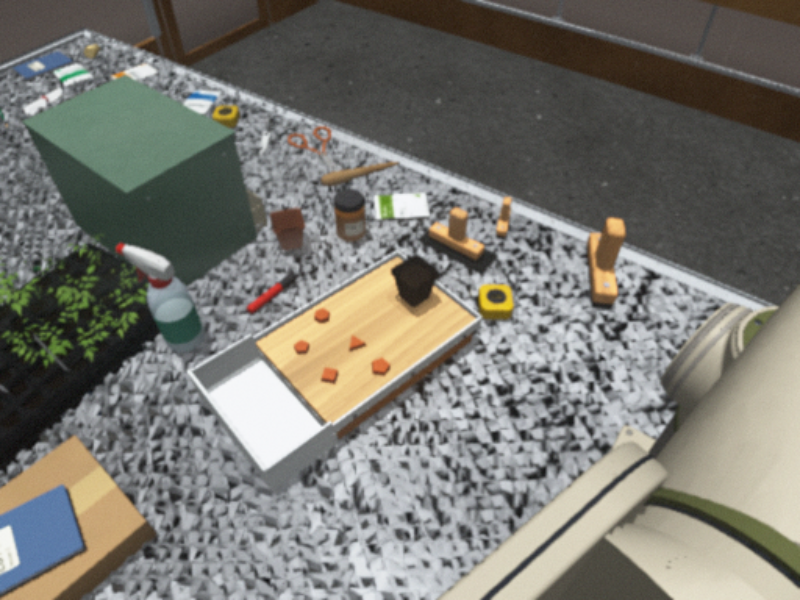

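View pics/side0.png

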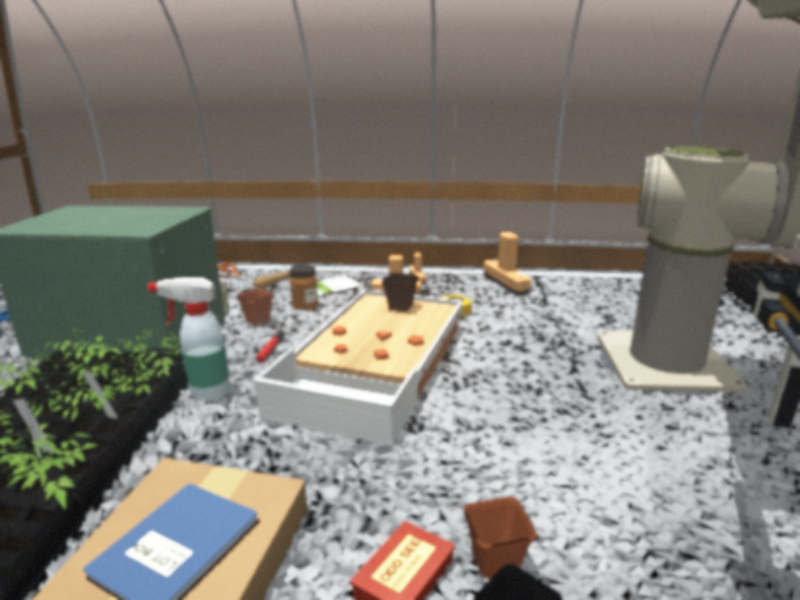

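The scene view shows the trough at about (262,415), chips at (322,315), (302,347), (357,342), (330,375) and (381,366), and the pot at (414,280). The middle-sized scraper stands on the black mat at (457,237). I'll measure these from the depth image.

```bash
python3 - <<'E'
from h import *
c=pickle.load(open('pics/scene0.pkl','rb')); W=cloud(c); s=1.5625
im=c['image'].astype(int); R,G,B=im[...,0],im[...,1],im[...,2]
X,Y,Z=W[...,0],W[...,1],W[...,2]
print('bench z',[np.nanmedian(Z[int(v/s)-4:int(v/s)+4,int(u/s)-4:int(u/s)+4]).round(4) for u,v in((550,400),(540,260),(480,370))])
def rng(m,n):
    P=W[m]; P=P[np.isfinite(P).all(1)]
    r=cv2.minAreaRect((P[:,:2]*1000).astype(np.float32)); print(n,len(P),P.mean(0).round(4),'rect',np.round(r[0],1),np.round(r[1],1),round(r[2],1),'z',np.percentile(Z[m&np.isfinite(Z)],[2,50,98]).round(4))
u,v=np.meshgrid(np.arange(512)*s,np.arange(384)*s)
box=lambda a,b,cc,d:(u>a)&(u<b)&(v>cc)&(v<d)
sc=box(420,494,200,275)
rng(sc&(Z>.092)&(Z<.11),'post top'); rng(sc&(Z>.031)&(Z<.040)&(R>B+40),'block top')
rng(sc&(Z>.002)&(Z<.011)&(R<70),'mat')
rng(sc&(Z>.025)&(R>B+40),'scraper all')
bd=box(180,490,240,470)
m=bd&(Z>.045)&(Z<.054)&(R>G+15)
m=cv2.morphologyEx(m.astype(np.uint8),cv2.MORPH_OPEN,np.ones((3,3)))>0
rng(m,'board')
ch=box(285,400,300,390)&(R>1.9*G)&(Z>.04)&(Z<.07)
n,l=cv2.connectedComponents(ch.astype(np.uint8))
for i in range(1,n):
    if (l==i).sum()>15: rng(l==i,f'chip{i}')
rng(box(385,445,250,310)&(Z>.108)&(Z<.122)&(R<90),'pot top')
rng(box(470,520,280,325)&(Z>.022)&(Z<.04),'tape'); rng(box(330,372,185,245)&(Z>.085),'jar top')
tr=box(185,345,330,490); rng(tr&(Z>.0)&(Z<.016)&(R>190),'trough floor'); rng(tr&(Z>.069)&(Z<.08),'trough rim')
rng(box(490,515,195,240)&(Z>.02),'small'); rng(box(580,630,215,305)&(Z>.02),'big');rng(box(260,320,200,255)&(Z>.02),'redpot')
E
```

```text
bench z [np.float64(-0.004), np.float64(-0.0023), np.float64(-0.0027)]
post top 135 [ 0.5274 -0.2224  0.1012] rect [ 528.  -222.8] [ 38.3 202.7] 13.2 z [0.0931 0.1006 0.1099]
block top 201 [ 0.5437 -0.3068  0.0349] rect [ 547.  -309.5] [ 31.3 117.9] 88.2 z [0.0316 0.0349 0.039 ]
mat 292 [ 0.5272 -0.2992  0.0057] rect [ 541.4 -300.5] [159.4  58.7] 9.1 z [0.0026 0.0054 0.0104]
scraper all 450 [ 0.5433 -0.3042  0.0526] rect [ 546.4 -309.1] [ 31.9 119.2] 88.2 z [0.026  0.0367 0.1011]
board 6481 [0.5384 0.018  0.0491] rect [542.3  -3.8] [323.  213.1] 76.2 z [0.0461 0.0491 0.0521]
chip1 25 [0.6209 0.0233 0.0588] rect [621.2  22.6] [16.6 18.2] 19.3 z [0.0548 0.0593 0.0619]
chip6 32 [0.4714 0.054  0.0575] rect [471.7  53.2] [22.5 16.9] 78.3 z [0.0544 0.0573 0.0606]
pot top 118 [ 0.516  -0.114   0.1113] rect [ 519.5 -113.7] [66.2 66.2] 73.8 z [0.1081 0.1109 0.1157]
tape 365 [ 0.4021 -0.2134  0.0289] rect [ 403.  -216.2] [61.  66.6] 32.0 z [0.0235 0.029  0.0327]
jar top 221 [ 0.7535 -0.2254  0.0932] rect [ 755.9 -227.5] [60.8 59.9] 6.5 z [0.0861 0.0936 0.0966]
trough floor 2500 [0.5968 0.2038 0.0075] rect [585.9 205.9] [109.3 345.5] 77.3 z [0.0042 0.0076 0.0106]
trough rim 353 [0.5935 0.2454 0.072 ] rect [591.  212.9] [119.6 227.5] 76.3 z [0.0692 0.0718 0.0754]
small 126 [ 0.4974 -0.4252  0.0405] rect [ 498.  -426.1] [20.8 65.8] 20.3 z [0.0204 0.0356 0.0702]
big 915 [ 0.2676 -0.3853  0.0688] rect [ 272.2 -404.8] [ 43.6 170.9] 26.6 z [0.0228 0.0452 0.1344]
redpot 454 [ 0.8495 -0.133   0.0452] rect [ 852.7 -127.1] [89.4 82.1] 46.4 z [0.0212 0.046  0.0667]
```

```bash
python3 -c "
from h import *
c=pickle.load(open('pics/scene0.pkl','rb'));cv2.imwrite('pics/crop0.png',cv2.resize(c['image'][120:315,110:340,::-1],None,fx=3,fy=3,interpolation=3))"
```

```text
(no output)
```

View pics/crop0.png

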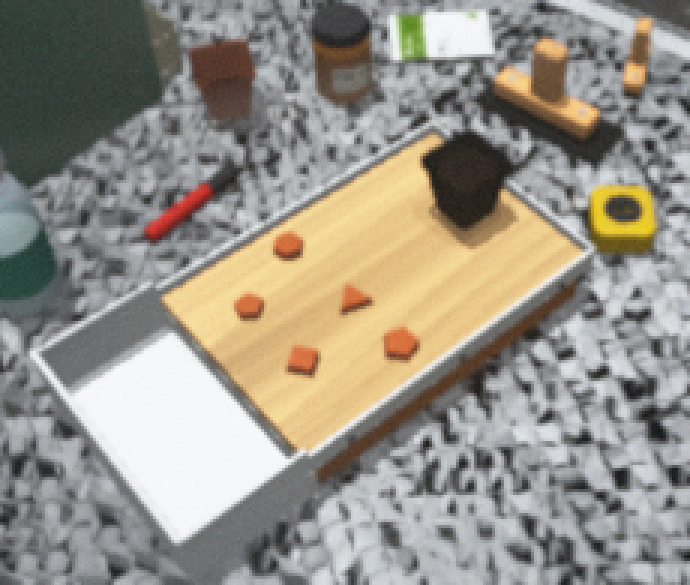

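The crop shows the chips at crop pixels (288,244), (249,307), (355,298), (303,361) and (401,343). The pot stands near the closed end, and the scraper is on its mat at the upper right. I'll convert these to the board frame.

```bash
cat >> h.py <<'E'
C=np.array([.5423,-.0038]); a=np.radians(-13.8); BX=np.array([np.cos(a),np.sin(a)]); BY=np.array([-np.sin(a),np.cos(a)])
def tob(p): d=np.asarray(p)[...,:2]-C; return np.stack([d@BX,d@BY],-1)
def tow(x,y): return C+x*BX+y*BY
def delta(x,y,z,yaw):  # world target & tool-y yaw(deg) -> tool-axis shift from present pose, turn
    from scipy.spatial.transform import Rotation as Ro
    s=sensors.read_state(); R=Ro.from_rotvec(s['orientation']).as_matrix()
    d=R.T@(np.array([x,y,z])-s['tool_pos']); y0=np.degrees(np.arctan2(R[1,1],R[0,1]))
    print('t',round(s['t'],2),'tcp',s['tool_pos'].round(4),'yawy',y0.round(2),'toolz',R[:,2].round(3),'shift',d.round(4),'turn',np.radians(-((yaw-y0+180)%360-180)).round(4))
E
python3 - <<'E'
from h import *
c=pickle.load(open('pics/scene0.pkl','rb')); W=cloud(c)
for n,(x,y) in dict(six=(288,244),five=(249,307),tri=(355,298),four=(303,361),five1=(401,343)).items():
    p=W[120+y//3-1:120+y//3+2,110+x//3-1:110+x//3+2].reshape(-1,3); print(n,np.nanmedian(p,0).round(4),tob(np.nanmedian(p,0)).round(4))
im=c['image'].astype(int); sub=np.zeros(im.shape[:2],bool); sub[160:205,245:290]=1
m=sub&(im.max(2)<75)&(W[...,2]>.06); b=tob(W[m]); print('pot all',np.percentile(b,[1,50,99],0).round(3))
m=sub&(im.max(2)<75)&(W[...,2]>.105); b=tob(W[m]); print('pot top',np.percentile(b,[1,50,99],0).round(3), np.nanmax(W[m][:,2]))
for nm,X in(('edge',(162,183)),): pass
print('scraper',tob([.547,-.3095]))
delta(.547,-.3095,.2,-1.8)
E
```

```text
six [0.6207 0.0212 0.0598] [0.0702 0.0429]
five [0.6027 0.0953 0.0575] [0.0351 0.1106]
tri [0.5352 0.0346 0.0576] [-0.016   0.0356]
four [0.5288 0.1124 0.059 ] [-0.0408  0.1097]
five1 [0.4755 0.0504 0.0571] [-0.0778  0.0367]
pot all [[-0.029 -0.144]
 [-0.    -0.11 ]
 [ 0.035 -0.08 ]]
pot top [[-0.029 -0.145]
 [-0.003 -0.115]
 [ 0.036 -0.079]] 0.11698898250658141
scraper [ 0.07748401 -0.29575464]
t 0.1 tcp [0.133  0.5845 0.2115] yawy 77.18 toolz [-0.    -0.002 -1.   ] shift [-0.6021 -0.7798  0.0127] turn 1.3784
```

Units first: shifts go in shares of 50 mm and turns go in shares of 120 degrees. So -0.035 m is -0.7, -0.03 m is -0.6.

```bash
python3 -m inch '{"offsets":[[0.093,-0.7,-0.6,-0.08,0],[0.093,-0.7,-0.6,-0.08,0],[0.093,-0.7,-0.6,-0.08,0],[0.093,-0.7,-0.6,-0.08,0],[0.093,-0.7,-0.6,-0.08,0],[0.093,-0.7,-0.6,-0.08,0],[0.093,-0.7,-0.6,-0.08,0],[0.093,-0.7,-0.6,-0.08,0],[0.093,-0.7,-0.6,-0.08,0],[0.093,-0.7,-0.6,-0.08,0]]}' 50
python3 -m inch '{"offsets":[[0.093,-0.46,-0.88,0,0],[0.093,-0.46,-0.88,0,0],[0.093,-0.46,-0.88,0,0],[0.093,-0.46,-0.88,0,0],[0.093,-0.46,-0.88,0,0],[0.093,-0.46,-0.88,0,0],[0.093,-0.46,-0.88,0,0],[0.093,-0.46,-0.88,0,0],[0.093,-0.46,-0.88,0,0],[0.093,-0.46,-0.88,0,0],[0.093,-0.46,-0.88,0,0]]}'
python3 -m inch '{"offsets":[[0.093,0,0,0,0.0659],[0.093,0,0,0,0.0659],[0.093,0,0,0,0.0659],[0.093,0,0,0,0.0659],[0.093,0,0,0,0.0659],[0.093,0,0,0,0.0659],[0.093,0,0,0,0.0659],[0.093,0,0,0,0.0659],[0.093,0,0,0,0.0659],[0.093,0,0,0,0.0659],[0.093,0,0,0,0]]}'
python3 - <<'E'
from h import *
delta(.547,-.3095,.2,-1.8)
c=snap('wrist','w1'); W=cloud(c); cv2.imwrite('pics/w1.png',c['image'][...,::-1])
X,Y,Z=W[...,0],W[...,1],W[...,2]; im=c['image'].astype(int)
near=(abs(X-.547)<.1)&(abs(Y+.31)<.08)&(im[...,0]>im[...,2]+30)
for n,m in(('post',near&(Z>.09)&(Z<.112)),('block',near&(Z>.03)&(Z<.042)),('dark',(abs(X-.547)<.12)&(abs(Y+.31)<.08)&(im.max(2)<60)&(Z<.012))):
    P=W[m]; r=cv2.minAreaRect((P[:,:2]*1000).astype(np.float32)); print(n,len(P),np.median(P,0).round(4),np.round(r[0],1),np.round(r[1],1),round(r[2],1))
E
```

```text
t: 1.1
tool_pos: [0.4084, 0.2131, 0.2524]
orientation: [-0.351, -3.122, 0.0]
force: [0.9, 0.6, 0.3]
opening: 0.0932
gripper_force: 0.0
t: 2.2
tool_pos: [0.547, -0.3152, 0.2518]
orientation: [-0.351, -3.121, -0.001]
force: [-0.7, -0.1, 1.5]
opening: 0.0931
gripper_force: 0.0
t: 3.3
tool_pos: [0.5469, -0.3131, 0.2518]
orientation: [-2.26, -2.181, 0.0]
force: [-0.2, 0.1, 0.3]
opening: 0.093
gripper_force: 0.0
t 3.3 tcp [ 0.5469 -0.3131  0.2518] yawy -2.02 toolz [-0.001  0.001 -1.   ] shift [0.0035 0.     0.0518] turn -0.0039
post 520 [ 0.5483 -0.3084  0.0997] [ 548.7 -309.4] [22.4 33.1] 87.6
block 1219 [ 0.5486 -0.307   0.0352] [ 548.7 -310. ] [ 30.2 119.5] 86.9
dark 3178 [ 0.5518 -0.2983  0.0047] [ 546.5 -309.9] [159.5 239. ] 89.9
```

View pics/w1.png

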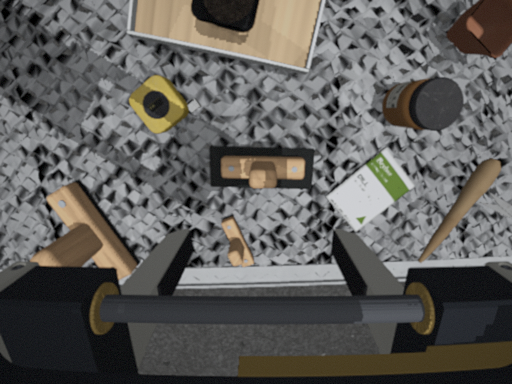

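The wrist view shows the mat spanning about (210,147) to (313,189) with the scraper centred on it. The scraper is at (0.5487, -0.310) with a yaw of about -3°. Next I go down and grip.

Scaled: 0.04 m is 0.8, 0.035 m is 0.7, 0.017 rad / 2.0944 = 0.0081.

```bash
python3 -m inch '{"offsets":[[0.093,0.06,0.04,0.7,0.0081],[0.093,0,0,0.8,0],[0.093,0,0,0.8,0],[0.093,0,0,0.6,0],[0.093,0,0,0.4,0],[0.093,0,0,0.2,0],[0.093,0,0,0,0]]}' 50
python3 -c "
from h import *
delta(.5487,-.310,.077,-3)"
```

```text
t: 4.05
tool_pos: [0.5481, -0.3096, 0.0756]
orientation: [-2.271, -2.166, 0.001]
force: [-0.2, -0.3, 0.3]
opening: 0.093
gripper_force: 0.0
t 4.05 tcp [ 0.5481 -0.3096  0.0756] yawy -2.73 toolz [-0.003  0.002 -1.   ] shift [-0.0004  0.0006 -0.0014] turn 0.0047
```

Scaled: -0.04 m is -0.8, -0.02 m is -0.4.

```bash
python3 -m inch '{"offsets":[[0.02,0,0,0,0],[0.02,0,0,0,0],[0.02,0,0,0,0],[0.02,0,0,0,0],[0.02,0,0,0,0],[0.02,0,0,0,0],[0.02,0,0,0,0],[0.02,0,0,0,0],[0.02,0,0,0,0],[0.02,0,0,-0.4,0],[0.02,0,0,-0.8,0],[0.02,0,0,-0.8,0],[0.02,0,0,-0.8,0],[0.02,0,0,-0.4,0],[0.02,0,0,0,0]]}' 50
python3 -c "
from h import *
p=tow(-.04,-.028);print(p)
delta(*p,.24,-13.8)"
```

```text
t: 5.55
tool_pos: [0.551, -0.3115, 0.242]
orientation: [2.271, 2.16, 0.002]
force: [1.6, -0.7, -1.0]
opening: 0.0334
gripper_force: 50.0
[ 0.49677569 -0.02145042]
t 5.55 tcp [ 0.551  -0.3115  0.242 ] yawy -2.86 toolz [ 0.006 -0.004 -1.   ] shift [ 0.287  -0.0686  0.0005] turn 0.1909
```

Scaled: 0.0287 m is 0.574, -0.0069 m is -0.138, 0.064 rad / 2.0944 = 0.0306.

```bash
python3 -m inch '{"offsets":[[0.02,0.574,-0.138,0,0],[0.02,0.574,-0.138,0,0],[0.02,0.574,-0.138,0,0],[0.02,0.574,-0.138,0,0],[0.02,0.574,-0.138,0,0],[0.02,0.574,-0.138,0,0],[0.02,0.574,-0.138,0,0],[0.02,0.574,-0.138,0,0],[0.02,0.574,-0.138,0,0],[0.02,0.574,-0.138,0,0],[0.02,0,0,0,0.0306],[0.02,0,0,0,0.0306],[0.02,0,0,0,0.0301],[0.02,0,0,0,0],[0.02,0,0,0,0]]}' 50
python3 - <<'E'
from h import *
delta(*tow(-.04,-.028),.121,-13.8)
c=snap('scene','s2'); W=cloud(c); im=c['image'].astype(int)
z=sensors.read_state()['tool_pos']
m=(abs(W[...,0]-z[0])<.1)&(abs(W[...,1]-z[1])<.05)&(im[...,0]>im[...,2]+30)&(W[...,2]>z[2]-.055)&(W[...,2]<z[2]-.03)
P=W[m];r=cv2.minAreaRect((P[:,:2]*1000).astype(np.float32)); print(len(P),np.median(P,0)-z,np.round(r,1) if 0 else r, tob(np.array(r[0])/1000))
cv2.imwrite('pics/s2.png',cv2.resize(c['image'][90:330,110:390,::-1],None,fx=2.4,fy=2.4,interpolation=3))
E
```

```text
t: 7.05
tool_pos: [0.4939, -0.0201, 0.2358]
orientation: [-2.469, -1.94, 0.003]
force: [-0.1, 0.4, -1.1]
opening: 0.0338
gripper_force: 50.0
t 7.05 tcp [ 0.4939 -0.0201  0.2358] yawy -13.7 toolz [-0.002  0.    -1.   ] shift [-0.0006  0.0033  0.1148] turn 0.0017
460 [-0.01697386  0.00813166 -0.04324253] ((492.4590148925781, -19.78075408935547), (30.09501075744629, 119.60318756103516), 76.95044708251953) [-0.04459034 -0.0274082 ]
```

View pics/s2.png

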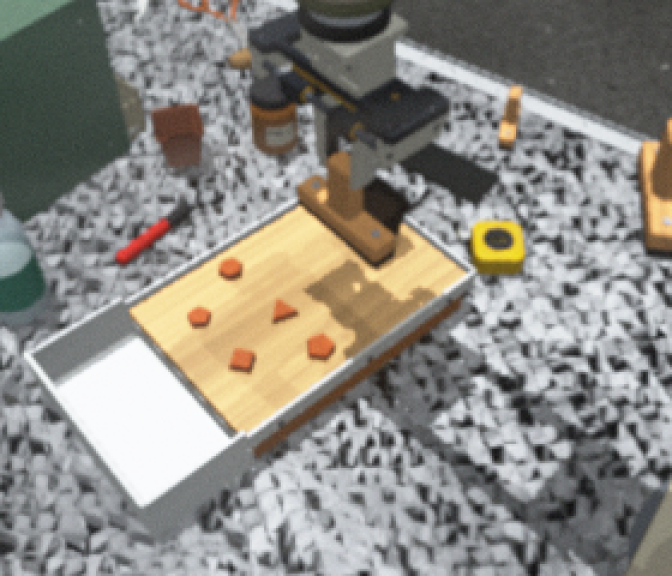

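The scraper hangs upright between the pot and the chips (crop (345,215)), square to the board, with the chips untouched. Now I bring it down.

Scaled: 0.03 m is 0.6, 0.015 m is 0.3.

```bash
python3 -m inch '{"offsets":[[0.02,0,0.066,0.6,0],[0.02,0,0,0.6,0],[0.02,0,0,0.6,0],[0.02,0,0,0.3,0],[0.02,0,0,0,0],[0.02,0,0,0,0]]}' 50
python3 -c "
from h import *
delta(*tow(-.04,-.028),.121,-13.8)"
```

```text
t: 7.7
tool_pos: [0.4982, -0.0211, 0.1333]
orientation: [2.472, 1.938, 0.001]
force: [0.2, 0.7, -2.0]
opening: 0.0337
gripper_force: 50.0
t 7.7 tcp [ 0.4982 -0.0211  0.1333] yawy -13.79 toolz [ 0.001 -0.    -1.   ] shift [-0.0007 -0.0013  0.0123] turn 0.0002
```

Scaled: 0.006 m is 0.12, 0.004 m is 0.08.

```bash
for i in 1; do python3 -m inch '{"offsets":[[0.02,0,-0.02,0.12,0],[0.02,0,0,0.08,0],[0.02,0,0,0,0],[0.02,0,0,0,0]]}' 50; done; python3 -m inch '{"offsets":[[0.02,0,0,0.03,0],[0.02,0,0,0,0],[0.02,0,0,0,0]]}' 50
python3 -c "
from h import *
delta(*tow(-.04,.152),.121,-13.8)"
```

```text
t: 8.1
tool_pos: [0.497, -0.0208, 0.1227]
orientation: [2.472, 1.938, 0.0]
force: [-0.2, 0.0, -1.5]
opening: 0.0334
gripper_force: 50.0
t: 8.4
tool_pos: [0.4973, -0.0208, 0.1214]
orientation: [2.472, 1.938, 0.001]
force: [0.8, -1.0, 0.9]
opening: 0.0337
gripper_force: 50.0
t 8.4 tcp [ 0.4973 -0.0208  0.1214] yawy -13.81 toolz [ 0.001 -0.    -1.   ] shift [ 0.1793 -0.0004  0.0004] turn -0.0001
```

Scaled: 0.01 m is 0.2, 0.006 m is 0.12.

```bash
python3 -m inch '{"offsets":[[0.02,0.12,0,0,0],[0.02,0.2,0,0,0],[0.02,0.2,0,0,0],[0.02,0.2,0,0,0],[0.02,0.2,0,0,0],[0.02,0.2,0,0,0],[0.02,0.2,0,0,0],[0.02,0.2,0,0,0],[0.02,0.2,0,0,0]]}' 50
python3 -m inch '{"offsets":[[0.02,0.2,0,0,0],[0.02,0.2,0,0,0],[0.02,0.2,0,0,0],[0.02,0.2,0,0,0],[0.02,0.2,0,0,0],[0.02,0.2,0,0,0],[0.02,0.2,0,0,0],[0.02,0.2,0,0,0],[0.02,0.14,0,0,0],[0.02,0.12,0,0,0],[0.02,0,0,0,0]]}' 50
python3 - <<'E'
from h import *
delta(*tow(-.04,.152),.121,-13.8)
c=snap('scene','s3')
cv2.imwrite('pics/s3.png',cv2.resize(c['image'][90:330,110:390,::-1],None,fx=2.4,fy=2.4,interpolation=3))
E
```

```text
t: 9.3
tool_pos: [0.5179, 0.063, 0.1216]
orientation: [2.471, 1.938, -0.001]
force: [-0.5, -5.5, 7.2]
opening: 0.0338
gripper_force: 50.0
t: 10.4
tool_pos: [0.5399, 0.154, 0.1215]
orientation: [2.471, 1.939, 0.0]
force: [-1.5, -3.5, 7.8]
opening: 0.0337
gripper_force: 50.0
t 10.4 tcp [0.5399 0.154  0.1215] yawy -13.76 toolz [ 0.001 -0.001 -1.   ] shift [-0.0007 -0.      0.0005] turn 0.0007
```

View pics/s3.png

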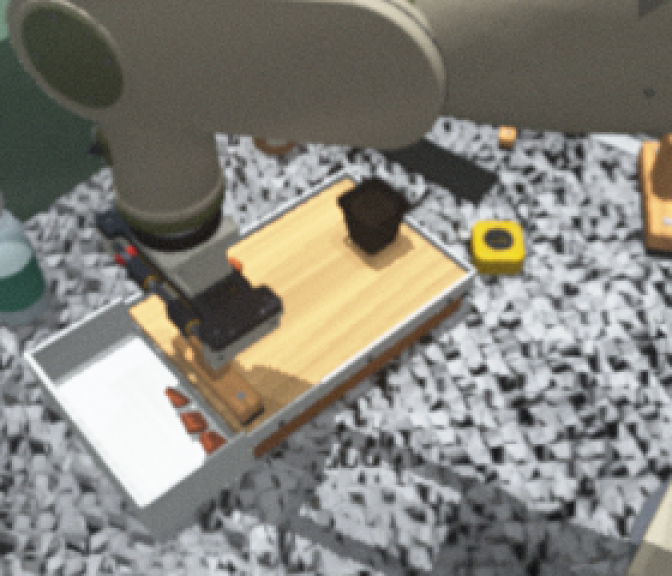

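Three chips have dropped into the trough by the board's edge, at crop (176,397), (193,422) and (211,441). The hexagonal chip is still visible at (235,266). Next I lift and go back for the second lane.

Scaled: -0.028 m is -0.56, -0.025 m is -0.5.

```bash
python3 -m inch '{"offsets":[[0.02,0,0,-0.4,0],[0.02,0,0,-0.5,0],[0.02,-0.2,0.1,-0.3,0],[0.02,-0.56,0.26,0,0],[0.02,-0.56,0.26,0,0],[0.02,-0.56,0.26,0,0],[0.02,-0.56,0.26,0,0],[0.02,-0.56,0.26,0,0],[0.02,-0.56,0.26,0,0],[0.02,0,0,0,0],[0.02,0,0,0,0]]}' 50
python3 - <<'E'
from h import *
delta(*tow(.04,-.026),.122,-13.8)
c=snap('scene','s4'); W=cloud(c); im=c['image'].astype(int)
ch=(im[...,0]>1.8*im[...,1])&(W[...,2]<.075)&(im[...,0]>90)
b=tob(W); ch&=(abs(b[...,0])<.11)&(b[...,1]>-.06)&(b[...,1]<.28)
n,l=cv2.connectedComponents(ch.astype(np.uint8))
for i in range(1,n):
    k=l==i
    if k.sum()>8: print(k.sum(),np.nanmedian(b[k],0).round(3),np.nanpercentile(W[k][:,2],[5,50,95]).round(3))
E
```

```text
t: 11.55
tool_pos: [0.5774, -0.0401, 0.1802]
orientation: [-2.473, -1.935, 0.001]
force: [-0.8, 0.1, -0.9]
opening: 0.0334
gripper_force: 50.0
t 11.55 tcp [ 0.5774 -0.0401  0.1802] yawy -13.9 toolz [-0.001  0.001 -1.   ] shift [ 0.0008 -0.0027  0.0582] turn -0.0018
43 [0.07  0.044] [0.055 0.059 0.061]
35 [0.037 0.11 ] [0.056 0.057 0.06 ]
```

Scaled: 0.02 m is 0.4, 0.01 m is 0.2.

```bash
python3 -m inch '{"offsets":[[0.02,0,-0.05,0.4,0],[0.02,0,0,0.4,0],[0.02,0,0,0.2,0],[0.02,0,0,0.08,0],[0.02,0,0,0,0],[0.02,0,0,0,0]]}' 50
python3 -c "
from h import *
delta(*tow(.04,.152),.1217,-13.8)"
```

```text
t: 12.2
tool_pos: [0.5759, -0.0388, 0.1279]
orientation: [2.471, 1.938, 0.002]
force: [0.6, -0.4, -1.0]
opening: 0.0337
gripper_force: 50.0
t 12.2 tcp [ 0.5759 -0.0388  0.1279] yawy -13.79 toolz [ 0.001 -0.    -1.   ] shift [ 0.178  -0.0009  0.0063] turn 0.0002
```

Scaled: 0.01 m is 0.2, 0.006 m is 0.12.

```bash
python3 -m inch '{"offsets":[[0.02,0,-0.02,0.08,0],[0.02,0,0,0.046,0],[0.02,0,0,0,0],[0.02,0.12,0,0,0],[0.02,0.2,0,0,0],[0.02,0.2,0,0,0],[0.02,0.2,0,0,0],[0.02,0.2,0,0,0],[0.02,0.2,0,0,0],[0.02,0.2,0,0,0],[0.02,0.2,0,0,0],[0.02,0.2,0,0,0]]}' 50
python3 -m inch '{"offsets":[[0.02,0.2,0,0,0],[0.02,0.2,0,0,0],[0.02,0.2,0,0,0],[0.02,0.2,0,0,0],[0.02,0.2,0,0,0],[0.02,0.2,0,0,0],[0.02,0.2,0,0,0],[0.02,0.2,0,0,0],[0.02,0.14,0,0,0],[0.02,0.12,0,0,0],[0.02,0,0,0,0]]}' 50
python3 -m inch '{"offsets":[[0.02,0,0,-0.6,0],[0.02,0,0,-0.8,0],[0.02,0,0,-0.8,0],[0.02,-0.4,0,-0.6,0],[0.02,-0.8,0,0,0],[0.02,-0.8,0,0,0],[0.02,-0.8,0,0,0],[0.02,-0.8,0,0,0],[0.02,0,0,0,0],[0.02,0,0,0,0]]}' 50
python3 - <<'E'
from h import *
delta(.5487,-.310,.24,-3)
c=snap('scene','s5'); W=cloud(c); im=c['image'].astype(int)
ch=(im[...,0]>1.8*im[...,1])&(W[...,2]<.075)&(im[...,0]>60)
b=tob(W); ch&=(abs(b[...,0])<.12)&(b[...,1]>-.06)&(b[...,1]<.3)
n,l=cv2.connectedComponents(ch.astype(np.uint8))
for i in range(1,n):
    k=l==i
    if k.sum()>6: print(k.sum(),np.nanmedian(b[k],0).round(3),np.nanpercentile(W[k][:,2],[5,50,95]).round(3))
cv2.imwrite('pics/s5.png',cv2.resize(c['image'][90:330,110:390,::-1],None,fx=2.4,fy=2.4,interpolation=3))
E
```

```text
t: 13.4
tool_pos: [0.5956, 0.0451, 0.1216]
orientation: [2.471, 1.937, 0.001]
force: [-1.9, -4.9, 5.9]
opening: 0.0335
gripper_force: 50.0
t: 14.5
tool_pos: [0.6177, 0.1362, 0.1216]
orientation: [2.471, 1.938, 0.002]
force: [-0.6, -2.1, 5.9]
opening: 0.0338
gripper_force: 50.0
t: 15.5
tool_pos: [0.5739, -0.0395, 0.2602]
orientation: [-2.473, -1.936, -0.0]
force: [-0.2, -0.4, -1.3]
opening: 0.0335
gripper_force: 50.0
t 15.5 tcp [ 0.5739 -0.0395  0.2602] yawy -13.9 toolz [-0.     0.001 -1.   ] shift [-0.2686  0.0405  0.0199] turn -0.1902
27 [0.07  0.189] [0.015 0.018 0.02 ]
25 [0.037 0.188] [0.015 0.017 0.019]
9 [-0.017  0.186] [0.015 0.016 0.019]
7 [-0.054  0.19 ] [0.016 0.018 0.019]
8 [-0.075  0.191] [0.014 0.016 0.017]
```

View pics/s5.png

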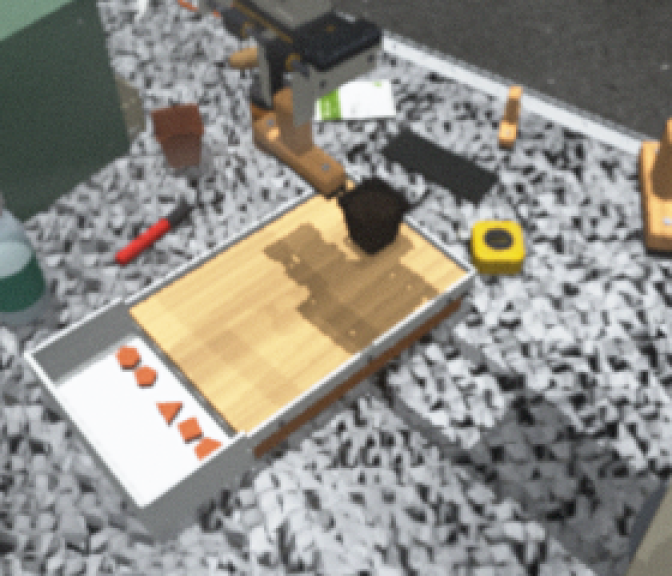

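All five chips lie flat in the trough, at crop (128,357), (146,377), (169,411), (191,430) and (208,448). The board is clear and the pot stands in place. The empty mat at (440,163) can now be measured in full.

Scaled: -0.027 m is -0.54, -0.026 m is -0.52, -0.065 rad / 2.0944 = -0.031.

```bash
python3 - <<'E'
from h import *
c=pickle.load(open('pics/s5.pkl','rb')); W=cloud(c); im=c['image'].astype(int)
m=(abs(W[...,0]-.547)<.11)&(abs(W[...,1]+.31)<.07)&(cv2.blur(c['image'],(3,3)).max(2)<75)&(W[...,2]<.015)
m=cv2.morphologyEx(m.astype(np.uint8),cv2.MORPH_OPEN,np.ones((3,3)))
n,l,st,_=cv2.connectedComponentsWithStats(m); k=l==1+st[1:,4].argmax()
P=W[k]; print(len(P),P.mean(0).round(4),cv2.minAreaRect((P[:,:2]*1000).astype(np.float32)))
E
python3 -m inch '{"offsets":[[0.02,-0.52,0.08,0,0],[0.02,-0.54,0.08,0,0],[0.02,-0.54,0.08,0,0],[0.02,-0.54,0.08,0,0],[0.02,-0.54,0.08,0,0],[0.02,-0.54,0.08,0,0],[0.02,-0.54,0.08,0,0],[0.02,-0.54,0.08,0,0],[0.02,-0.54,0.08,0,0],[0.02,-0.54,0.08,0,0],[0.02,0,0,0,-0.031],[0.02,0,0,0,-0.031],[0.02,0,0,0,-0.0286],[0.02,0,0,0,0],[0.02,0,0,0,0]]}' 50
python3 -c "
from h import *
delta(.5487,-.310,.077,-3)"
```

```text
621 [ 0.5406 -0.3106  0.005 ] ((544.858642578125, -314.8330078125), (66.00479888916016, 157.51309204101562), 85.81373596191406)
t: 17.05
tool_pos: [0.5495, -0.3092, 0.2603]
orientation: [-2.277, -2.164, -0.0]
force: [-1.1, -0.0, -1.1]
opening: 0.034
gripper_force: 50.0
t 17.05 tcp [ 0.5495 -0.3092  0.2603] yawy -2.93 toolz [-0.     0.001 -1.   ] shift [-0.001  -0.0007  0.1833] turn 0.0013
```

Scaled: 0.04 m is 0.8, 0.03 m is 0.6.

```bash
python3 -m inch '{"offsets":[[0.02,-0.02,-0.02,0.6,0],[0.02,0,0,0.8,0],[0.02,0,0,0.8,0],[0.02,0,0,0.6,0],[0.02,0,0,0.4,0],[0.02,0,0,0.3,0],[0.02,0,0,0.08,0],[0.02,0,0,0,0],[0.02,0,0,0,0]]}' 50
python3 -m inch '{"offsets":[[0.02,0,0,0.04,0],[0.02,0,0,0.02,0],[0.02,0,0,0,0],[0.02,0,0,0,0]]}' 50
```

```text
t: 17.95
tool_pos: [0.5487, -0.3119, 0.0833]
orientation: [2.276, 2.162, 0.001]
force: [0.8, -0.4, -1.2]
opening: 0.0336
gripper_force: 50.0
t: 18.35
tool_pos: [0.5478, -0.3115, 0.0789]
orientation: [2.277, 2.164, 0.0]
force: [0.5, 0.1, -1.3]
opening: 0.0334
gripper_force: 50.0
```

```bash
python3 -m inch '{"offsets":[[0.02,0,0,0.02,0],[0.02,0,0,0.02,0],[0.02,0,0,0,0],[0.02,0,0,0,0]]}' 50;  python3 -m inch '{"offsets":[[0.02,0,0,0.02,0],[0.02,0,0,0,0],[0.02,0,0,0,0]]}' 50
```

```text
t: 18.75
tool_pos: [0.5479, -0.3118, 0.0776]
orientation: [2.277, 2.163, -0.0]
force: [-2.0, 1.1, 5.5]
opening: 0.0333
gripper_force: 50.0
t: 19.05
tool_pos: [0.5479, -0.312, 0.0775]
orientation: [2.277, 2.163, -0.0]
force: [-5.6, 1.9, 12.4]
opening: 0.0339
gripper_force: 50.0
```

In firm contact with the mat. I open the fingers and go straight up.

Scaled: -0.05 m is -1, -0.04 m is -0.8.

```bash
python3 -m inch '{"offsets":[[0.02,0,0,-0.02,0],[0.04,0,0,0,0],[0.06,0,0,0,0],[0.093,0,0,0,0],[0.093,0,0,0,0],[0.093,0,0,0,0],[0.093,0,0,0,0],[0.093,0,0,0,0],[0.093,0,0,-0.4,0],[0.093,0,0,-0.8,0],[0.093,0,0,-1,0],[0.093,0,0,-1,0],[0.093,0,0,-0.4,0],[0.093,0,0,0,0],[0.093,0,0,0,0]]}' 50
python3 - <<'E'
from h import *
c=snap('wrist','w6'); W=cloud(c); im=c['image'].astype(int); X,Y,Z=[W[...,i] for i in range(3)]
near=(abs(X-.547)<.1)&(abs(Y+.31)<.08)&(im[...,0]>im[...,2]+30)
for n,m in(('post',near&(Z>.09)&(Z<.112)),('block',near&(Z>.03)&(Z<.042))):
    P=W[m]; r=cv2.minAreaRect((P[:,:2]*1000).astype(np.float32)); print(n,np.median(P,0).round(4),r)
cv2.imwrite('pics/w6.png',c['image'][...,::-1])
s=snap('scene','s7')['image'][90:330,110:390,::-1]; cv2.imwrite('pics/s7.png',cv2.resize(s,None,fx=2.4,fy=2.4))
E
```

```text
t: 20.55
tool_pos: [0.5478, -0.3115, 0.2566]
orientation: [2.277, 2.164, 0.0]
force: [-0.2, 0.1, -1.0]
opening: 0.0928
gripper_force: 0.0
post [ 0.5478 -0.3198  0.0995] ((547.9541625976562, -321.0991516113281), (21.879053115844727, 33.79751205444336), 87.0424575805664)
block [ 0.5522 -0.3193  0.0351] ((547.8751220703125, -322.4369812011719), (30.695215225219727, 119.785888671875), 87.16690063476562)
```

View pics/w6.png

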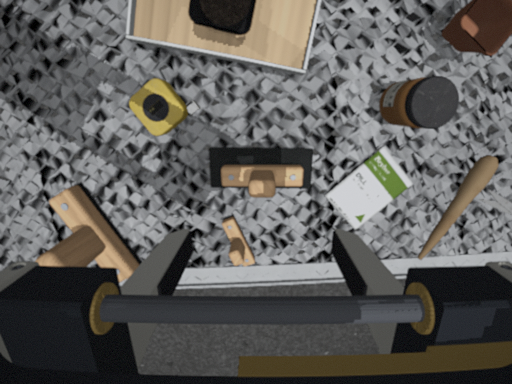

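View pics/s7.png

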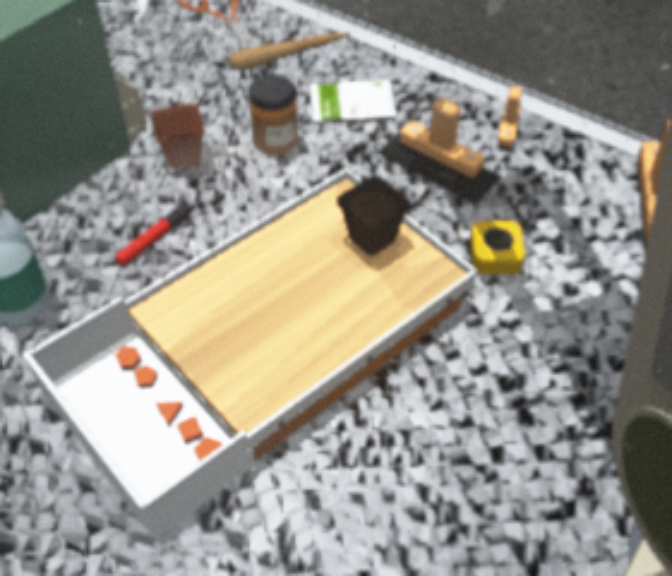

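The scraper stands upright on the mat, wrist pixel (262,177), about 12 mm off its centre and within 1° of its starting angle. The chips are in the trough, nothing else has moved, and the gripper is clear. I hand in.

```bash
python3 -c "
from h import *
print(robot.close_job())"
```

```text
the job is handed in; nothing more can be done
None
```

I handed the job in: all five chips are in the trough, the pot stands where it was, and the scraper is upright and released on its mat, about 12 mm off centre; no verdict was shown.

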